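# Circlip held open at the drive-shaft groove

## Task

The vegetable cutter's gear unit is being put back together: push the brass spacer sleeve fully home on its upright shaft, then pick up the circlip pliers, squeeze them to spread the ring, and lower the spread ring level over the shaft to the groove just above the sleeve. Finish there still holding the pliers squeezed, with the ring held open round the groove, so that I can look it over before it is let snap in; leave the spanner, screwdriver, ribbed lock ring and small tub where they are.

Things in the scene. Friction and masses are not known exactly. Their poses are not given: they have to be found in the camera images.
- gear_unit: Gear unit of the vegetable cutter, fixed on the bench: cast aluminium housing on a flange 144 mm across (154 mm over its ears, 10 mm thick); housing 120 mm across, 44 mm high, cover and screw heads up to 51 mm; upright steel shaft of 38 mm diameter in its middle. Origin on the shaft axis at bench height, z up along the shaft. The yaw is of no matter.
- shaft_shoulder (a point): Centre of the flat steel shoulder (52 mm across, 58 mm above the bench) round the foot of the shaft, on which the sleeve must sit.
- groove (a point): Centre of the snap ring groove of the shaft, on the axis, 88.5 mm above the bench: the groove is 5 mm wide (86 to 91 mm) and 2.2 mm deep. Its lower edge is level with the top of the sleeve when the sleeve is home.
- shaft_end (a point): Centre of the upper end of the shaft, 104 mm above the bench; the last 4 mm are chamfered to 30 mm diameter.
- sleeve: Loose brass spacer sleeve, a plain tube standing upright on the bench: 54 mm outside, 41.4 mm bore (the shaft is 38 mm), 28 mm high, 90 g. Origin: centre of its underside, z along its axis. Both ends are alike.
- pliers: Loose circlip pliers with red handles lying flat on the bench, 0.23 kg, about 190 mm long with the snap ring that is already hooked on their bent tips, 20 mm high. Origin: under the pivot, at bench height; x runs along the middle line from the handles to the ring, z up. The handles run from x = -28 to -97 mm on both sides; the pivot is 16 mm high.
- pliers_grip (a point): Point on the middle line between the handles, 45 mm behind the pivot and 10 mm above the underside: the place to take the pliers, a finger outside each handle. There the handles (20 mm high) measure 62 mm over their outsides slack, and 40 mm with their outsides parallel when squeezed to the stop. Their spring pushes each finger with about 4 N at first, 12 N at the stop: grip with 30 N or more.
- ring_centre (a point): Centre of the snap ring (dark steel, 3 mm thick, 4 to 5 mm broad), on the middle line and 3 mm above the pliers' underside: 67 mm ahead of the pivot slack, 62 mm when spread, which is 107 mm ahead of the grip point. Slack it is an oval 35 mm wide inside that cannot pass the shaft; fully spread it is round, 44 mm inside, 54 mm outside. Its gap and lugs look to the pivot; z up.
- handle_left (a joint): Squeeze of the left handle, rad: 0 slack, 0.228 fully squeezed at the stop (the right handle moves as much). As the slack handles flare to the rear, squeezing makes the pliers creep about 3 mm forward between the fingers: fingers that closed at the grip point then hold them 48 mm behind the pivot, with the spread ring's centre about 110 mm ahead of the middle of the fingers.
- ring_left (a joint): Spread of one half of the ring about its back, rad: 0 slack, 0.19 fully spread; the other half does the same. At 0.07 its sides just touch the shaft.
- spanner_13: Steel open-ended spanner, 154 mm long, 7 mm thick, lying on the bench; to be left alone. Origin under its middle.
- screwdriver: Screwdriver with orange handle, 181 mm long, lying on the bench; to be left alone. Origin under its middle.
- lock_ring: Ribbed grey metal lock ring, 73 mm across, 22 mm high, lying on the bench; to be left alone. Origin: centre of its underside.
- yeast_tub: Small white and red tub, 72 mm across, 71 mm high, standing on the bench; to be left alone. Origin: centre of its underside.
Things that resemble listed ones, but are neither listed nor needed, are in the scene too. What is meant by the sleeve is not green or orange, and is the smaller of those in its own colour.

How it is judged:
On the way, in this order (a step that is already met when the one before it is completed fails the run):
1. the sleeve sits home on the shoulder of the shaft, let go (((horizontal distance between sleeve and shaft_shoulder below 0.003 m and z of sleeve in the frame of shaft_shoulder between -0.002 and 0.002 m and angle between sleeve's own z axis and vertical below 0.08 rad) or (z of sleeve in the frame of shaft_shoulder between 0.026 and 0.03 m and horizontal distance between sleeve and shaft_shoulder below 0.003 m and angle between sleeve's own z axis and vertical above 3.06 rad)) and contact force between the fingers and sleeve below 0.1 N), for 0.2 s.
2. the pliers are lifted off the bench with the ring spread, its underside higher than the end of the shaft (value of joint ring_left above 0.145 rad and z of ring_centre in the frame of shaft_end above 0.002 m and contact force between the fingers and pliers above 5 N), for 0.2 s.
At the end, for the whole second after the job is handed in: Sleeve on the shoulder (2 mm in height, 3 mm sideways); ring spread over 0.145 rad by pliers still gripped (over 5 N) and at rest, ring centre within 3 mm in height and 5 mm sideways of the groove centre, tilt under 0.12 rad; fingers off the sleeve (all of step 1 and value of joint ring_left above 0.145 rad and horizontal distance between ring_centre and groove below 0.005 m and z of ring_centre in the frame of groove between -0.003 and 0.003 m and angle between ring_centre's own z axis and vertical below 0.12 rad and contact force between the fingers and pliers above 5 N and linear speed of pliers below 0.01 m/s); the arm keeps its last pose, push and grip.
It fails at once if spanner moved more than 20 mm (distance of spanner_13 from where it was at the start of the episode above 0.02 m).
It fails at once if screwdriver moved more than 20 mm (distance of screwdriver from where it was at the start of the episode above 0.02 m).
It fails at once if ribbed lock ring moved more than 20 mm (distance of lock_ring from where it was at the start of the episode above 0.02 m).
It fails at once if small tub moved more than 20 mm (distance of yeast_tub from where it was at the start of the episode above 0.02 m).
It also fails if it takes over 54 s, if anything falls off the work surface, if the arm or the gripper's body presses on something with over 40 N, if the wrist force passes 120 N, or if a joint passes its speed limit or range.

## Robot

A 6-joint arm with a two-finger parallel gripper is mounted at the origin on a cart in front of the work surface, level with it; the furniture and walls round the work are solid. World frame = base frame: x ahead of the robot, y to its left, z up, the work surface at z = 0. Lengths are in m, angles in rad, forces in N, time in s.
With the tool pointing down it reaches from about 0.25 to 0.725 m from the base axis. Payload 4 kg.
Tool frame: the origin (TCP) lies between the finger pads; the fingertips stand 11 mm ahead of it and the grasp point (between the pads) lies 8 mm behind it (bot.tip_extent is the distance from the TCP to the fingertips, in m); z points along the fingers, y is the line along which they close (so a half turn about z gives the same grasp; the last joint's range is limited). The gripper opens to 85 mm and grips with 20 to 120 N. Pads are 22 mm wide; open, the fingers measure 114 mm over their backs; the gripper's body (76 mm by 85 mm) begins 54 mm behind the grasp point. The pads swing forward as they close: fully open they stand 13 mm farther back than shut.
Start: joints at [-1.348, 0.241, 0.005, 1.335, 0, 1.571], TCP at [0.11, -0.488, 0.242] pointing down, gripper open.
Joint ranges: [-2.72, 2.72], [-1.05, 1.87], [-1.09, 1.28], [-1.99, 2.15], [-1.42, 1.44], [-3.14, 3.14]. Speed limits (rad/s): [2.79, 2.79, 3.14, 3.14, 3.14, 3.14].

## Interface

Orientations are given as a unit quaternion [x, y, z, w].
In Python, from workcell import bot gives the robot as it stands. The module is installed in compiled form; this text tells all that it offers.
- The arm moves only by the tool drive_tool, never from a script. Its argument "rows" is a list of rows, each an object of numbers: "dx", "dy", "dz": the shift along the tool's x, y, z in units of 50 mm (1.0 is 50 mm); "wx", "wy", "wz": the turn, a rotation vector about the tool's x, y, z in units of 5 degrees (1.0 is 5 degrees); "hand": the finger opening in mm, from 0 to 85.4. A call has 1 to 20 rows; each row is the pose to reach, as a shift and turn from the pose commanded when the call began, along the tool's axes at that moment; what a row does not reach only later rows make up. A row lasts 1/10 s, in which the tool goes at most 50 mm and 8.59 degrees, less where a joint would pass 70% of its speed; a pose out of reach is approached as far as the arm can. A call with a gripper value outside its range is refused whole. The fingers move at their own pace and stop on an object; the grip force is fixed at half the most. Time passes only in rows, so rows that repeat a pose let the fingers close. It gives the time, the measured TCP pose, the force, the opening and the grip force at its end, in the units of the state.
- bot.get_obs(): the state, without advancing time (a new reading comes with each control period).
- bot.camera(name): name is "side" or "top"; returns the picture (400x640x3 uint8, red, green, blue); there is no depth.
- bot.get_calibration(name): a dict with "vfov" (degrees; the focal length in pixels is half the picture's height over the tangent of half this angle, whatever the lens; pixels are square), "cx", "cy" (the principal point, pixels), "k1" (the pictures are not rectified: a ray, as slopes to the right and down, at radius r is drawn at 1 + k1 r^2 times it, then the intrinsics apply), "origin" and "rotation" of the camera in the world. Camera axes: x right, y up, looking along -z (the intrinsics and any distortion apply to the point x, -y, -z); pixel columns grow to the right and rows downward; lengths in m; the calibration is good to about 2 mm. A picture is of the moment at which its call begins. get_calibration takes no time and is no camera call.
- bot.job_done(): hands the job in; it is judged then, once.
Trained networks look in the newest picture that a camera, given by its name, has taken for a name from the list of things; names that differ only in an ending like _2 or _b are one class to them, and where a whole thing is asked for, a point or a joint stands for the part that bears it (a point fixed in the world has none). Each returns a list of dicts, best first, with "score" (0 to 1); they miss things now and then, are a little off and sometimes report something else, mostly with a low value. They report only what shows in the picture. A call takes as long as a camera call. They do not tell look-alikes from the thing itself.
- bot.look_for(camera, thing): "extent" ([centre column, centre row, width, height] in pixels, round what is visible of it).
- bot.outline_of(camera, thing): "region" (400x640 bool, what is visible of it) and "extent" ([centre column, centre row, width, height] in pixels, round what is visible of it).
The state is a dict: "clock": time; "joint_pos": joint angles; "joint_vel": joint speeds; "tau": joint torques, N m; "eef_pos": TCP position; "tool_rot": TCP orientation; "ft_force": force on the tool from outside, world axes, zero at the start; "ft_torque": the same for the moment, N m; "grip_width": finger opening in m; "grasp_force": force on a finger pad.
Only numpy, scipy, OpenCV 4.12 (cv2) and the standard library are available. Lean on these libraries where they do the work, as an engineer would, in place of code of your own. Each camera call takes 0.05 s, during which the arm holds its last target. There are 200 camera calls.

## Working session

There is one attempt and no reset: what is moved stays moved. The work goes in short steps, Python scripts to look and compute and a tool call to move; the robot and the scene stay as the last step left them, time stands still between calls to the robot, and variables do not carry over. Pictures are saved under pics/ and viewed, at most 10 in all, crops included, and the job is handed in when it is done.

Besides the shell and the picture viewer there is one more tool, called after "Emit:" by a JSON object that holds its "method" and its "body", one argument or row to a line. drive_tool: Moves the arm, as the interface text tells. Its arguments: {"type":"object","properties":{"rows":{"type":"array","items":{"type":"object","properties":{"dx":{"type":"number"},"dy":{"type":"number"},"dz":{"type":"number"},"wx":{"type":"number"},"wy":{"type":"number"},"wz":{"type":"number"},"hand":{"type":"number"}}}}},"required":["rows"]}

```bash
mkdir -p pics; python3 - <<'E'
from workcell import bot
import cv2,numpy as np
for n in("top","side"):
    im=bot.camera(n);cv2.imwrite(f"pics/{n}0.png",im[:,:,::-1]);c=bot.get_calibration(n);print(n,c)
    for t in("sleeve","pliers","gear_unit","ring_centre","spanner_13","screwdriver","lock_ring","yeast_tub"):
        print(t,[(round(d["score"],2),np.round(d["extent"]).tolist()) for d in bot.look_for(n,t)][:5])
print(bot.get_obs())
E
```

```text
top {'vfov': 52.51518984329639, 'cx': 321.3033642151972, 'cy': 199.34506820076356, 'k1': -0.05616514784018918, 'origin': array([0.38705474, 0.25685808, 1.0162796 ]), 'rotation': array([ 0.06935509, -0.06675022, -0.70199851,  0.70564323])}
sleeve [(0.88, [356.0, 240.0, 31.0, 26.0]), (0.65, [407.0, 244.0, 36.0, 35.0]), (0.6, [420.0, 292.0, 22.0, 16.0]), (0.49, [452.0, 261.0, 22.0, 21.0]), (0.26, [288.0, 259.0, 30.0, 53.0])]
pliers [(0.84, [288.0, 256.0, 28.0, 59.0])]
gear_unit [(0.6, [398.0, 177.0, 62.0, 57.0])]
ring_centre [(0.61, [298.0, 219.0, 16.0, 21.0])]
spanner_13 [(0.65, [210.0, 263.0, 62.0, 30.0])]
screwdriver [(0.8, [201.0, 201.0, 32.0, 41.0])]
lock_ring [(0.84, [294.0, 153.0, 27.0, 26.0])]
yeast_tub [(0.97, [350.0, 142.0, 31.0, 31.0])]
side {'vfov': 56.31269810063169, 'cx': 322.37422070152127, 'cy': 201.8022758552888, 'k1': 0.02917208306022817, 'origin': array([0.3791387 , 1.12289193, 0.45852989]), 'rotation': array([-0.04867247,  0.54585664,  0.83159623, -0.09010679])}
sleeve [(0.68, [359.0, 193.0, 31.0, 22.0]), (0.63, [355.0, 211.0, 26.0, 19.0]), (0.6, [399.0, 198.0, 17.0,
[... 340 characters left out ...]
]
{'clock': 0.9, 'joint_pos': array([-1.34799224e+00,  2.40602034e-01,  5.04635188e-03,  1.33517456e+00,
       -1.81963648e-05,  1.57080823e+00]), 'joint_vel': array([ 0.00223228,  0.00056513, -0.0013009 ,  0.00107029, -0.00104209,
       -0.00090094]), 'tau': array([-2.05707429e-04, -3.72196126e+01,  2.52693468e+01,  9.48938286e-04,
        2.99143051e-05,  5.28640086e-06]), 'eef_pos': array([ 0.11048444, -0.4876729 ,  0.24232318]), 'tool_rot': array([ 9.93801868e-01,  1.11165847e-01, -5.36846921e-06,  3.38466755e-05]), 'ft_force': array([0.16569559, 0.52678183, 0.07675777]), 'ft_torque': array([ 0.02200558,  0.05385493, -0.08325091]), 'grasp_force': 0.0, 'grip_width': 0.08563037168253813}
```

```bash
python3 - <<'E'
import cv2
a=cv2.imread("pics/top0.png")[125:315,255:485];cv2.imwrite("pics/topc.png",cv2.resize(a,None,fx=3.4,fy=3.15,interpolation=cv2.INTER_CUBIC)[:598,:])
E
```

```text
(no output)
```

View pics/top0.png

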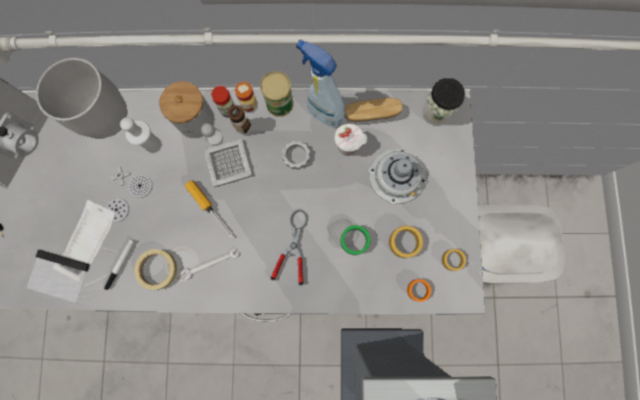

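View pics/topc.png

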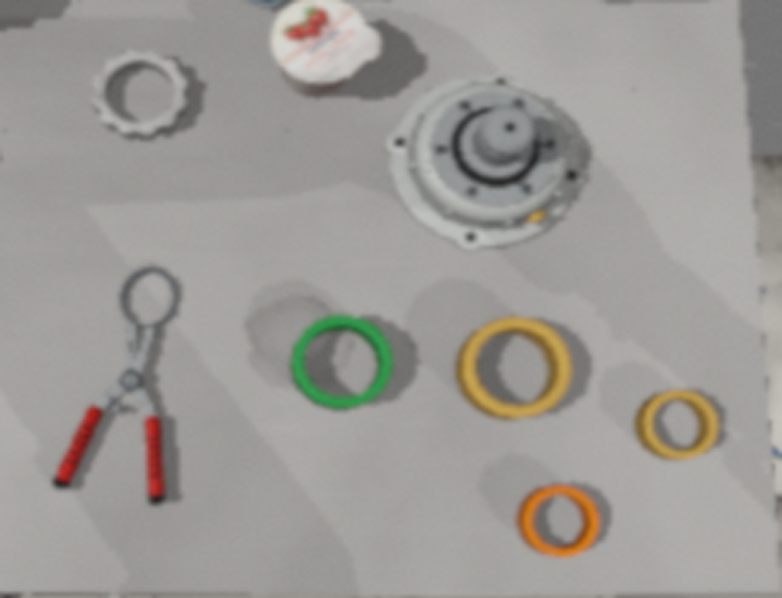

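View pics/side0.png

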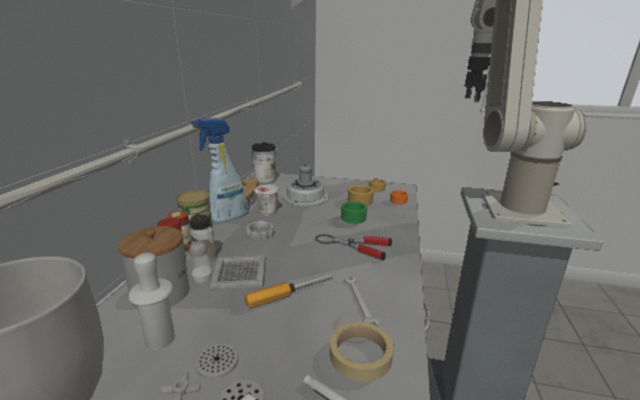

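The picture shows four tube-like rings in the top view: green (356,240), orange (420,290), large brass (407,242) and small brass (454,260). The sleeve must be the small brass one: it is neither green nor orange, and it is the smaller of the two brass rings. The enlarged crop confirms this at crop position (678,424). The pliers have their pivot at (293,246) and the ring at (299,219), up-image. The gear shaft end is at about (404,163).

```bash
cat > h.py <<'E'
from workcell import bot
import numpy as np,cv2
from scipy.spatial.transform import Rotation as R
from scipy.optimize import minimize,least_squares
def cal(n):
    c=bot.get_calibration(n);return c,200/np.tan(np.radians(c["vfov"]/2)),R.from_quat(c["rotation"]).as_matrix()
C={n:cal(n) for n in("top","side")}
def proj(n,P):
    c,f,M=C[n];q=(np.atleast_2d(P)-c["origin"])@M
    s=np.c_[q[:,0],-q[:,1]]/-q[:,2:3];s=s*(1+c["k1"]*(s**2).sum(1,keepdims=True))
    return s*f+[c["cx"],c["cy"]]
def ray(n,uv,z):
    r=least_squares(lambda p:proj(n,[[p[0],p[1],z]])[0]-uv,[.4,-.0]);return r.x
def cyl(x,y,r,z0,z1,k=48):
    t=np.arange(k)*2*np.pi/k;return np.vstack([np.c_[x+r*np.cos(t),y+r*np.sin(t),0*t+z] for z in(z0,z1)])
def render(n,hulls,S=8):
    m=np.zeros((400*S,640*S),np.uint8)
    for h in hulls:
        p=cv2.convexHull(((proj(n,h)+.5)*S).astype(np.float32)).round().astype(np.int32);cv2.fillConvexPoly(m,p,1)
    return cv2.resize(m.astype(np.float32),(640,400),interpolation=cv2.INTER_AREA)
def fitmask(masks,build,x0,blur=1.0):
    B={n:cv2.GaussianBlur(m.astype(np.float32),(0,0),blur) for n,m in masks.items()}
    f=lambda p:sum(((cv2.GaussianBlur(render(n,build(p)),(0,0),blur)-b)**2).sum() for n,b in B.items())
    r=minimize(f,x0,method="Nelder-Mead",options=dict(initial_simplex=[x0]+[list(np.array(x0)+d) for d in np.eye(len(x0))*.012],xatol=2e-4,fatol=1e-3,maxfev=120))
    return r.x,r.fun
E
cat > m.py <<'E'
from h import *
def near(n,t,uv):
    d=[e for e in bot.outline_of(n,t)];d.sort(key=lambda e:np.hypot(*(np.array(e["extent"][:2])-uv)))
    return d[0]["region"],d[0]["extent"],d[0]["score"]
for n in C: bot.camera(n)
sl={};gu={};M={}
for n,uvs,uvg in(("top",(453,260),(398,177)),("side",(378,185),(304,184))):
    m,e,s=near(n,"sleeve",uvs);print(n,"sleeve",np.round(e),s)
    cs=cv2.findContours(m.astype(np.uint8),0,2)[0];k=np.zeros((400,640),np.uint8);cv2.drawContours(k,cs,-1,1,-1);sl[n]=k
    m,e,s=near(n,"gear_unit",uvg);print(n,"gear",np.round(e),s);gu[n]=m
bs=lambda p:[cyl(p[0],p[1],.027,0,.028)]
bg=lambda p:[cyl(p[0],p[1],.072,0,.01),cyl(p[0],p[1],.06,0,.044),cyl(p[0],p[1],.05,.044,.049),cyl(p[0],p[1],.026,.05,.058),cyl(p[0],p[1],.019,.058,.1)]
xs=ray("top",(453,260),.02);xg=ray("top",(398,177),.02)
for nm,mk,b,x0 in(("sleeve",sl,bs,xs),("gear",gu,bg,xg)):
    for sub in(("top",),("side",),("top","side")):
        print(nm,sub,*fitmask({n:mk[n] for n in sub},b,list(x0)))
for n in C:
    im=bot.camera(n);h=cv2.cvtColor(im,cv2.COLOR_RGB2HSV)
    r=(((h[...,0]<6)|(h[...,0]>172))&(h[...,1]>150)&(h[...,2]>70)).astype(np.uint8)
    N,_,st,ce=cv2.connectedComponentsWithStats(r)
    o=[(ce[i],st[i,4]) for i in range(1,N) if st[i,4]>15]
    for c,a in o:print(n,"red",c.round(1),a,ray(n,c,.012).round(4))
    for t in("ring_centre","pliers"):
        for d in bot.outline_of(n,t)[:2]:
            print(n,t,np.round(d["extent"],1),d["score"],ray(n,d["extent"][:2],.003).round(4))
E
python3 m.py
```

```text
top sleeve [454. 260.  26.  22.] 0.69
top gear [398. 178.  66.  57.] 0.78
side sleeve [376. 184.  16.  16.] 0.64
side gear [304. 184.  47.  38.] 0.56
sleeve ('top',) [ 0.43398618 -0.06530139] 2.3494713306427
sleeve ('side',) [ 0.42969291 -0.07068972] 3.701387643814087
sleeve ('top', 'side') [ 0.43310853 -0.06564881] 15.822108268737793
gear ('top',) [0.6473662  0.06759329] 20.951282501220703
gear ('side',) [0.64592325 0.06550233] 31.02789878845215
gear ('top', 'side') [0.64673135 0.06723161] 56.07823944091797
top red [220.4  95.2] 247 [0.866  0.5332]
top red [247.2  97.5] 19 [0.8594 0.4607]
top red [277.6 266.2] 88 [0.4155 0.3673]
top red [300.  269.9] 84 [0.4071 0.3122]
top ring_centre [399.  177.6  53.   59.1] 0.46 [0.6429 0.0612]
top pliers [291.  251.9  34.4  69.6] 0.62 [0.4513 0.3358]
side red [172.5 222.3] 191 [0.9318 0.3432]
side red [376.2 240.6] 145 [0.4048 0.3166]
side red [369.7 251.3] 146 [0.4158 0.3704]
side ring_centre [316.1 239.1   0.4   3.4] 0.41 [0.5518 0.328 ]
side ring_centre [306.1 185.3  49.5  43. ] 0.3 [ 0.6657 -0.0265]
side pliers [353.1 247.9  80.3  24.4] 0.81 [0.4567 0.349 ]
```

Emit:
{"method": "drive_tool", "body": {
  "rows": [
    {"dx":0.7,"dy":-0.6,"dz":0.2,"wz":0.2,"hand":85},
    {"dx":1.4,"dy":-1.2,"dz":0.4,"wz":0.5,"hand":85},
    {"dx":2.1,"dy":-1.8,"dz":0.6,"wz":0.8,"hand":85},
    {"dx":2.8,"dy":-2.4,"dz":0.9,"wz":1.1,"hand":85},
    {"dx":3.5,"dy":-3.0,"dz":1.1,"wz":1.4,"hand":85},
    {"dx":4.2,"dy":-3.6,"dz":1.3,"wz":1.7,"hand":85},
    {"dx":4.9,"dy":-4.2,"dz":1.5,"wz":1.9,"hand":85},
    {"dx":5.6,"dy":-4.8,"dz":1.7,"wz":2.1,"hand":85},
    {"dx":6.3,"dy":-5.4,"dz":1.9,"wz":2.3,"hand":85},
    {"dx":7.0,"dy":-6.0,"dz":2.1,"wz":2.5,"hand":85},
    {"dx":7.7,"dy":-6.5,"dz":2.3,"wz":2.56,"hand":85},
    {"dx":8.165,"dy":-6.8,"dz":2.45,"wz":2.56,"hand":85},
    {"dx":8.165,"dy":-6.8,"dz":2.45,"wz":2.56,"hand":85},
    {"dx":8.165,"dy":-6.8,"dz":2.45,"wz":2.56,"hand":85},
    {"dx":8.165,"dy":-6.8,"dz":2.45,"wz":2.56,"hand":85}
  ]
}}

```text
invalid input at $.rows[0]: expected keys dx, dy, dz, wx, wy, wz, hand
```

Emit:
{"method": "drive_tool", "body": {
  "rows": [
    {"dx":1.4,"dy":-1.2,"dz":0.4,"wx":0,"wy":0,"wz":0.5,"hand":85},
    {"dx":2.8,"dy":-2.4,"dz":0.8,"wx":0,"wy":0,"wz":1,"hand":85},
    {"dx":4.2,"dy":-3.6,"dz":1.2,"wx":0,"wy":0,"wz":1.5,"hand":85},
    {"dx":5.6,"dy":-4.8,"dz":1.7,"wx":0,"wy":0,"wz":2,"hand":85},
    {"dx":7,"dy":-5.9,"dz":2.1,"wx":0,"wy":0,"wz":2.5,"hand":85},
    {"dx":8.165,"dy":-6.8,"dz":2.45,"wx":0,"wy":0,"wz":2.56,"hand":85},
    {"dx":8.165,"dy":-6.8,"dz":2.45,"wx":0,"wy":0,"wz":2.56,"hand":85},
    {"dx":8.165,"dy":-6.8,"dz":2.45,"wx":0,"wy":0,"wz":2.56,"hand":85},
    {"dx":8.165,"dy":-6.8,"dz":2.45,"wx":0,"wy":0,"wz":2.56,"hand":85},
    {"dx":8.165,"dy":-6.8,"dz":2.45,"wx":0,"wy":0,"wz":2.56,"hand":85},
    {"dx":8.165,"dy":-6.8,"dz":2.45,"wx":0,"wy":0,"wz":2.56,"hand":85},
    {"dx":8.165,"dy":-6.8,"dz":2.45,"wx":0,"wy":0,"wz":2.56,"hand":85},
    {"dx":8.165,"dy":-6.8,"dz":2.45,"wx":0,"wy":0,"wz":2.56,"hand":85},
    {"dx":8.165,"dy":-6.8,"dz":2.45,"wx":0,"wy":0,"wz":2.56,"hand":85},
    {"dx":8.165,"dy":-6.8,"dz":2.45,"wx":0,"wy":0,"wz":2.56,"hand":85},
    {"dx":8.165,"dy":-6.8,"dz":2.45,"wx":0,"wy":0,"wz":2.56,"hand":85}
  ]
}}

```text
clock: 3.1
eef_pos: [0.4331, -0.067, 0.1202]
tool_rot: [1.0, -0.002, 0.0, 0.0]
ft_force: [0.5, -0.2, 0.0]
grip_width: 0.0853
grasp_force: 0.0
```

Emit:
{"method": "drive_tool", "body": {
  "rows": [
    {"dx":0,"dy":0,"dz":0.7,"wx":0,"wy":0,"wz":0,"hand":85},
    {"dx":0,"dy":0,"dz":1.4,"wx":0,"wy":0,"wz":0,"hand":85},
    {"dx":0,"dy":0,"dz":1.9,"wx":0,"wy":0,"wz":0,"hand":85},
    {"dx":0,"dy":0,"dz":2.1,"wx":0,"wy":0,"wz":0,"hand":85},
    {"dx":0,"dy":0,"dz":2.1,"wx":0,"wy":0,"wz":0,"hand":85},
    {"dx":0,"dy":0,"dz":2.1,"wx":0,"wy":0,"wz":0,"hand":40},
    {"dx":0,"dy":0,"dz":2.1,"wx":0,"wy":0,"wz":0,"hand":40},
    {"dx":0,"dy":0,"dz":2.1,"wx":0,"wy":0,"wz":0,"hand":40},
    {"dx":0,"dy":0,"dz":2.1,"wx":0,"wy":0,"wz":0,"hand":40},
    {"dx":0,"dy":0,"dz":2.1,"wx":0,"wy":0,"wz":0,"hand":40},
    {"dx":0,"dy":0,"dz":2.1,"wx":0,"wy":0,"wz":0,"hand":40}
  ]
}}

```text
clock: 4.2
eef_pos: [0.435, -0.066, 0.0169]
tool_rot: [1.0, -0.0, 0.002, 0.0]
ft_force: [-1.5, 0.4, 8.3]
grip_width: 0.0519
grasp_force: 61.2
```

```bash
python3 - <<'E'
from h import *
a=bot.camera("top")[215:305,400:520,::-1];b=bot.camera("side")[130:220,320:440,::-1]
cv2.imwrite("pics/g1.png",np.hstack([cv2.resize(i,(396,297),interpolation=3) for i in(a,b)]))
o=bot.get_obs();print(o["eef_pos"],o["grip_width"],o["ft_force"],o["ft_torque"])
E
```

```text
[ 0.43498339 -0.06597288  0.0168773 ] 0.052836378646766484 [-0.97166547  0.30677659  8.49723475] [ 0.07502747  0.39436172 -0.07099121]
```

View pics/g1.png

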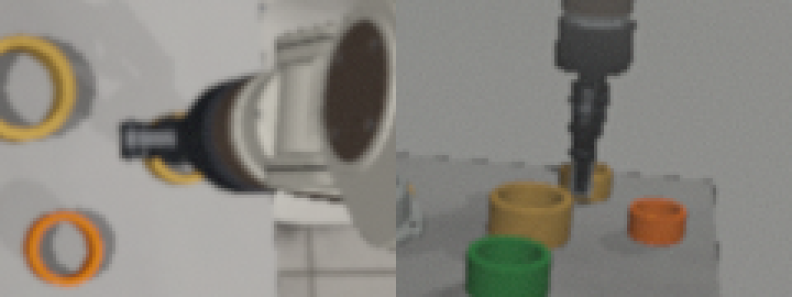

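Emit:
{"method": "drive_tool", "body": {
  "rows": [
    {"dx":0,"dy":0,"dz":-0.5,"wx":0,"wy":0,"wz":0,"hand":40},
    {"dx":0,"dy":0,"dz":-1.2,"wx":0,"wy":0,"wz":0,"hand":40},
    {"dx":0,"dy":0,"dz":-2,"wx":0,"wy":0,"wz":0,"hand":40},
    {"dx":0.4,"dy":-0.2,"dz":-2.7,"wx":0,"wy":0,"wz":0,"hand":40},
    {"dx":1,"dy":-0.6,"dz":-2.9,"wx":0,"wy":0,"wz":0,"hand":40},
    {"dx":1.7,"dy":-1.1,"dz":-2.9,"wx":0,"wy":0,"wz":0,"hand":40},
    {"dx":2.4,"dy":-1.5,"dz":-2.9,"wx":0,"wy":0,"wz":0,"hand":40},
    {"dx":3.1,"dy":-2,"dz":-2.9,"wx":0,"wy":0,"wz":0,"hand":40},
    {"dx":3.8,"dy":-2.4,"dz":-2.9,"wx":0,"wy":0,"wz":0,"hand":40},
    {"dx":4.2,"dy":-2.6,"dz":-2.9,"wx":0,"wy":0,"wz":0,"hand":40},
    {"dx":4.27,"dy":-2.66,"dz":-2.9,"wx":0,"wy":0,"wz":0,"hand":40},
    {"dx":4.27,"dy":-2.66,"dz":-2.9,"wx":0,"wy":0,"wz":0,"hand":40},
    {"dx":4.27,"dy":-2.66,"dz":-2.9,"wx":0,"wy":0,"wz":0,"hand":40},
    {"dx":4.27,"dy":-2.66,"dz":-2.9,"wx":0,"wy":0,"wz":0,"hand":40}
  ]
}}

```text
clock: 5.7
eef_pos: [0.6475, 0.0384, 0.1603]
tool_rot: [1.0, 0.025, -0.001, -0.011]
ft_force: [0.2, -0.8, -1.7]
grip_width: 0.053
grasp_force: 63.3
```

```bash
python3 - <<'E'
from h import *
a=bot.camera("top")[130:220,340:460,::-1];b=bot.camera("side")[120:210,250:370,::-1]
cv2.imwrite("pics/g2.png",np.hstack([cv2.resize(i,(396,297),interpolation=3) for i in(a,b)]))
o=bot.get_obs();print(o["eef_pos"],o["grip_width"],o["ft_force"],o["ft_torque"])
# brass mask in side, fit held sleeve with z free
for n in C:
    for t in ("sleeve",):
        for d in bot.outline_of(n,t)[:6]:
            print(n,np.round(d["extent"],1),round(d["score"],2))
x,y,z=o["eef_pos"]
for n in C:
    p=proj(n,cyl(x-.0015,y,.027,z-.0169,z+.0111));print(n,"expected sleeve bbox",p.min(0).round(1),p.max(0).round(1))
E
```

```text
[0.64779027 0.03842185 0.16039318] 0.05262382639915291 [-0.33248647  0.45436234 -1.17197679] [-0.02450676 -0.02314662 -0.00681678]
top [355.5 239.7  32.2  27.4] 0.67
top [408.5 245.1  39.2  33. ] 0.6
top [420.2 290.1  23.8  21.4] 0.59
top [423.1 166.2  27.4  11.3] 0.49
side [359.4 194.6  30.1  18.8] 0.9
side [304.4 185.6  48.3  38.3] 0.67
side [353.9 209.7  25.6  25.4] 0.66
side [399.6 197.2  19.8  11.7] 0.48
top expected sleeve bbox [408.6 145.4] [436.  172.6]
side expected sleeve bbox [298.2 139.3] [316.  152.9]
```

View pics/g2.png

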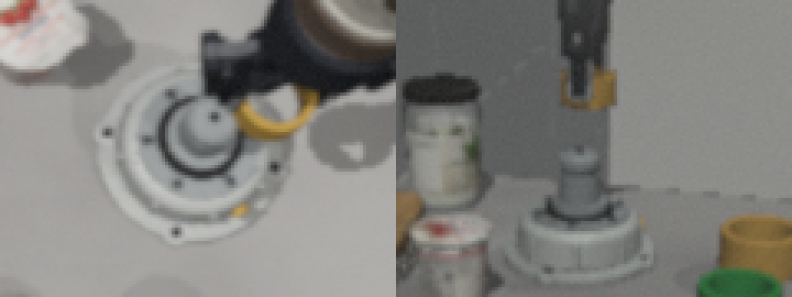

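The sleeve is held level and upright: in the side crop it is at (590,90), above the shaft and to one side. The arm stopped about 29 mm short in y, so I'll check the joints.

```bash
python3 - <<'E'
from h import *
o=bot.get_obs();print(o["joint_pos"].round(3),o["joint_vel"].round(3),R.from_quat(o["tool_rot"]).as_matrix().round(3),o["clock"])
E
```

```text
[0.049 0.581 0.304 1.295 0.022 3.141] [ 0.003  0.008  0.005 -0.001 -0.    -0.001] [[ 0.999  0.05  -0.001]
 [ 0.05  -0.998  0.022]
 [-0.    -0.022 -1.   ]] 5.9
```

Emit:
{"method": "drive_tool", "body": {
  "rows": [
    {"dx":0,"dy":0,"dz":0,"wx":0,"wy":0,"wz":-1.5,"hand":40},
    {"dx":0,"dy":0,"dz":0,"wx":0,"wy":0,"wz":-3,"hand":40},
    {"dx":0,"dy":0,"dz":0,"wx":0,"wy":0,"wz":-4,"hand":40},
    {"dx":0,"dy":0,"dz":0,"wx":0,"wy":0,"wz":-4,"hand":40},
    {"dx":0,"dy":0,"dz":0,"wx":0,"wy":0,"wz":-4,"hand":40},
    {"dx":0,"dy":0,"dz":0,"wx":0,"wy":0,"wz":-4,"hand":40}
  ]
}}

```text
clock: 6.5
eef_pos: [0.6484, 0.0388, 0.1599]
tool_rot: [0.98, 0.198, 0.001, -0.011]
ft_force: [-0.6, 1.4, -1.1]
grip_width: 0.0529
grasp_force: 63.3
```

```bash
cat >> h.py <<'E'
def rows(pos,yaw):
    o=bot.get_obs();A=R.from_quat(o["tool_rot"]);y=np.radians(yaw)
    T=R.from_matrix(np.array([[np.cos(y),np.sin(y),0],[np.sin(y),-np.cos(y),0],[0,0,-1.]]).reshape(3,3))
    print("at",o["eef_pos"].round(4),"d",(A.inv().apply(np.array(pos)-o["eef_pos"])/.05).round(3),"w",((A.inv()*T).as_rotvec(degrees=True)/5).round(3))
E
python3 -c "
from h import *
rows([.6485,.067,.16],22)"
```

```text
at [0.6484 0.0388 0.1599] d [ 0.22 -0.52  0.01] w [-0.244 -0.081  0.166]
```

Emit:
{"method": "drive_tool", "body": {
  "rows": [
    {"dx":0.1,"dy":-0.3,"dz":0,"wx":-0.12,"wy":-0.04,"wz":0.08,"hand":40},
    {"dx":0.22,"dy":-0.52,"dz":0,"wx":-0.24,"wy":-0.08,"wz":0.16,"hand":40},
    {"dx":0.22,"dy":-0.52,"dz":0,"wx":-0.24,"wy":-0.08,"wz":0.16,"hand":40},
    {"dx":0.22,"dy":-0.52,"dz":0,"wx":-0.24,"wy":-0.08,"wz":0.16,"hand":40},
    {"dx":0.22,"dy":-0.52,"dz":0,"wx":-0.24,"wy":-0.08,"wz":0.16,"hand":40},
    {"dx":0.22,"dy":-0.52,"dz":0,"wx":-0.24,"wy":-0.08,"wz":0.16,"hand":40}
  ]
}}

```text
clock: 7.1
eef_pos: [0.6485, 0.0663, 0.1604]
tool_rot: [0.982, 0.191, -0.0, -0.0]
ft_force: [0.5, -0.6, -0.7]
grip_width: 0.053
grasp_force: 63.3
```

```bash
python3 - <<'E'
from h import *
a=bot.camera("top");b=bot.camera("side")
cv2.imwrite("pics/g3.png",np.hstack([cv2.resize(i,(396,297),interpolation=3) for i in(a[130:220,340:460,::-1],b[110:200,250:370,::-1])]))
o=bot.get_obs();rows([.6485,.067,.16],22);x,y,z=o["eef_pos"]
for n,im in(("top",a),("side",b)):
    h=cv2.cvtColor(im,cv2.COLOR_RGB2HSV);m=(h[...,0]>14)&(h[...,0]<28)&(h[...,1]>110)
    c=proj(n,[[x-.0015,y,z]])[0];v,u=np.nonzero(m);k=np.hypot(u-c[0],v-c[1])<22;print(n,k.sum(),"brass bbox",u[k].min(),v[k].min(),u[k].max()+1,v[k].max()+1)
    p=proj(n,cyl(x-.0015,y,.027,z-.0169,z+.0111))+.5;print("expected",p.min(0).round(1),p.max(0).round(1))
    print("shaft end exp",(proj(n,[[.647,.067,.104]])[0]).round(1))
E
```

```text
at [0.6485 0.0664 0.1604] d [ 0.005 -0.011  0.009] w [-0.005  0.001  0.01 ]
top 104 brass bbox 402 157 423 172
expected [396.7 145.5] [423.7 172.7]
shaft end exp [404.4 165.3]
side 73 brass bbox 297 143 314 155
expected [296. 142.] [314.2 156. ]
shaft end exp [304.6 165.6]
```

View pics/g3.png

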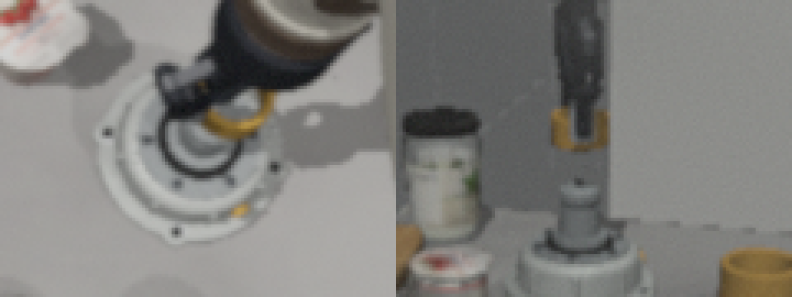

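The sleeve hangs almost over the shaft: in the side crop it is centred at (578,130) with the shaft at about (580,215). I'll refine the shaft axis from the shaft edges before lowering.

```bash
python3 - <<'E'
from h import *
im=np.mean([bot.camera("side").astype(float) for _ in range(4)],0)
g=im.mean(2)
for v in range(168,184,2): print(v,g[v,294:320].round(0).astype(int).tolist())
P=lambda x,y:proj("side",cyl(x,y,.019,.065,.098))
for z in(.07,.08,.09): p=proj("side",cyl(.647,.067,.019,z,z));print(z,p[:,0].min(),p[:,0].max(),p[:,1].mean())
t=np.mean([bot.camera("top").astype(float) for _ in range(4)],0).mean(2)
t0=cv2.imread("pics/top0.png").mean(2)
print(t0[158:176,394:416].round(0).astype(int))
p=proj("top",cyl(.647,.067,.015,.104,.104));print(p.min(0),p.max(0))
E
```

```text
168 [94, 94, 94, 95, 95, 95, 102, 110, 117, 123, 129, 130, 129, 128, 126, 119, 108, 95, 94, 98, 115, 136, 140, 140, 139, 139]
170 [96, 95, 94, 95, 95, 91, 85, 91, 98, 102, 103, 105, 104, 101, 97, 93, 84, 77, 90, 97, 114, 138, 140, 141, 138, 138]
172 [94, 95, 94, 94, 95, 90, 82, 77, 77, 80, 81, 82, 79, 76, 73, 69, 74, 85, 94, 98, 115, 137, 141, 139, 139, 140]
174 [113, 112, 108, 101, 96, 90, 86, 90, 97, 99, 100, 101, 99, 100, 99, 95, 88, 80, 88, 98, 116, 138, 142, 141, 141, 141]
176 [120, 120, 120, 120, 112, 87, 84, 91, 96, 99, 101, 104, 102, 101, 98, 95, 88, 75, 76, 84, 94, 105, 108, 108, 107, 110]
178 [119, 118, 116, 115, 106, 84, 83, 93, 97, 100, 102, 102, 102, 101, 98, 94, 85, 81, 86, 84, 82, 79, 76, 75, 80, 96]
180 [111, 85, 72, 85, 100, 90, 90, 93, 98, 101, 102, 102, 101, 99, 95, 93, 89, 96, 115, 113, 100, 104, 99, 87, 98, 120]
182 [108, 77, 50, 64, 87, 95, 100, 103, 104, 102, 104, 105, 108, 107, 109, 112, 108, 109, 103, 83, 59, 68, 87, 95, 102, 117]
0.07 298.4722878705799 310.80974725678334 176.10496504871318
0.08 298.4450009363605 310.8258022269142 173.031385287855
0.09 298.41
[... 1080 characters left out ...]
09 115 122 134 145 150 150 148 148 148 147 147 147 146 138 124  99
   73  73  87  86]
 [113 106 112 118 127 140 146 147 146 147 147 145 145 142 138 129 112  87
   57  59  71  71]
 [117 103 106 113 115 128 139 142 143 143 143 141 137 131 125 115 103  81
   53  54  69  70]
 [120 104 103 107 109 115 124 130 131 134 133 129 125 120 113 100  94  76
   54  62  84  89]
 [124 107 102 102 108 114 114 111 109 111 115 111 104 102 101  97  90  73
   49  63  86  96]
 [141 125 107  98  99 102 105 103  94  94  92  86  84  87  92  95  85  62
   45  66  90  99]
 [147 138 119 103  96  93  92  91  88  86  81  78  81  89  95  95  75  53
   43  75  96 101]]
[398.031246   159.16590193] [410.82402311 171.55512688]
```

Emit:
{"method": "drive_tool", "body": {
  "rows": [
    {"dx":0,"dy":0,"dz":0.2,"wx":0,"wy":0,"wz":0,"hand":40},
    {"dx":0,"dy":0,"dz":0.4,"wx":0,"wy":0,"wz":0,"hand":40},
    {"dx":0,"dy":0,"dz":0.6,"wx":0,"wy":0,"wz":0,"hand":40},
    {"dx":0,"dy":0,"dz":0.75,"wx":0,"wy":0,"wz":0,"hand":40},
    {"dx":0,"dy":0,"dz":0.9,"wx":0,"wy":0,"wz":0,"hand":40},
    {"dx":0,"dy":0,"dz":1,"wx":0,"wy":0,"wz":0,"hand":40},
    {"dx":0,"dy":0,"dz":1,"wx":0,"wy":0,"wz":0,"hand":40},
    {"dx":0,"dy":0,"dz":1,"wx":0,"wy":0,"wz":0,"hand":40}
  ]
}}

```text
clock: 8.4
eef_pos: [0.6486, 0.0671, 0.1106]
tool_rot: [0.981, 0.192, 0.0, -0.0]
ft_force: [0.6, 1.1, -1.1]
grip_width: 0.0524
grasp_force: 63.3
```

Emit:
{"method": "drive_tool", "body": {
  "rows": [
    {"dx":0,"dy":0,"dz":0.15,"wx":0,"wy":0,"wz":0,"hand":40},
    {"dx":0,"dy":0,"dz":0.3,"wx":0,"wy":0,"wz":0,"hand":40},
    {"dx":0,"dy":0,"dz":0.45,"wx":0,"wy":0,"wz":0,"hand":40},
    {"dx":0,"dy":0,"dz":0.55,"wx":0,"wy":0,"wz":0,"hand":40},
    {"dx":0,"dy":0,"dz":0.64,"wx":0,"wy":0,"wz":0,"hand":40},
    {"dx":0,"dy":0,"dz":0.7,"wx":0,"wy":0,"wz":0,"hand":40},
    {"dx":0,"dy":0,"dz":0.7,"wx":0,"wy":0,"wz":0,"hand":40},
    {"dx":0,"dy":0,"dz":0.7,"wx":0,"wy":0,"wz":0,"hand":40}
  ]
}}

```text
clock: 9.2
eef_pos: [0.6487, 0.0671, 0.0756]
tool_rot: [0.981, 0.192, 0.0, -0.0]
ft_force: [-0.2, 0.2, -1.4]
grip_width: 0.0525
grasp_force: 63.4
```

Emit:
{"method": "drive_tool", "body": {
  "rows": [
    {"dx":0,"dy":0,"dz":0.02,"wx":0,"wy":0,"wz":0,"hand":40},
    {"dx":0,"dy":0,"dz":0.04,"wx":0,"wy":0,"wz":0,"hand":40},
    {"dx":0,"dy":0,"dz":0.05,"wx":0,"wy":0,"wz":0,"hand":40},
    {"dx":0,"dy":0,"dz":0.05,"wx":0,"wy":0,"wz":0,"hand":40}
  ]
}}

```text
clock: 9.6
eef_pos: [0.6488, 0.0671, 0.0749]
tool_rot: [0.981, 0.192, 0.001, -0.0]
ft_force: [-2.3, -0.1, 6.6]
grip_width: 0.0524
grasp_force: 64.1
```

Emit:
{"method": "drive_tool", "body": {
  "rows": [
    {"dx":0,"dy":0,"dz":0.03,"wx":0,"wy":0,"wz":0,"hand":60},
    {"dx":0,"dy":0,"dz":0.03,"wx":0,"wy":0,"wz":0,"hand":70},
    {"dx":0,"dy":0,"dz":0.03,"wx":0,"wy":0,"wz":0,"hand":75},
    {"dx":0,"dy":0,"dz":0,"wx":0,"wy":0,"wz":0,"hand":75},
    {"dx":0,"dy":0,"dz":-0.2,"wx":0,"wy":0,"wz":0,"hand":75},
    {"dx":0,"dy":0,"dz":-0.5,"wx":0,"wy":0,"wz":0,"hand":75},
    {"dx":0,"dy":0,"dz":-0.9,"wx":0,"wy":0,"wz":0,"hand":75},
    {"dx":0,"dy":0,"dz":-1.6,"wx":0,"wy":0,"wz":0,"hand":85},
    {"dx":0,"dy":0,"dz":-2.3,"wx":0,"wy":0,"wz":0,"hand":85},
    {"dx":0,"dy":0,"dz":-2.5,"wx":0,"wy":0,"wz":0,"hand":85},
    {"dx":0,"dy":0,"dz":-2.5,"wx":0,"wy":0,"wz":0,"hand":85},
    {"dx":0,"dy":0,"dz":-2.5,"wx":0,"wy":0,"wz":0,"hand":85}
  ]
}}

```text
clock: 10.8
eef_pos: [0.648, 0.067, 0.197]
tool_rot: [0.981, 0.192, -0.001, -0.0]
ft_force: [-0.8, 1.5, -0.3]
grip_width: 0.0852
grasp_force: 0.0
```

```bash
python3 - <<'E'
from h import *
im=bot.camera("top");b=bot.camera("side")
cv2.imwrite("pics/g4.png",np.hstack([cv2.resize(i,(396,297),interpolation=3) for i in(im[200:290,240:360,::-1],b[120:210,250:370,::-1])]))
h=cv2.cvtColor(b,cv2.COLOR_RGB2HSV);m=(h[...,0]>14)&(h[...,0]<28)&(h[...,1]>110);v,u=np.nonzero(m)
k=np.hypot(u-304,v-170)<22;print("side brass",u[k].min(),v[k].min(),u[k].max(),v[k].max())
p=proj("side",cyl(.6472,.067,.027,.058,.086));print(p.min(0),p.max(0))
# pliers: handle masks and dark ring
ims={"top":im,"side":b};H={}
for n,i in ims.items():
    h=cv2.cvtColor(i,cv2.COLOR_RGB2HSV)
    r=(((h[...,0]<6)|(h[...,0]>172))&(h[...,1]>110)&(h[...,2]>60)).astype(np.uint8)
    N,_,st,ce=cv2.connectedComponentsWithStats(r)
    c=[ce[i] for i in range(1,N) if 60<st[i,4]<180 and ce[i][1]>235];print(n,np.round(c,1));H[n]=c
    q=np.array([ray(n,x,.011) for x in c]);print(q.round(4),"mid",q.mean(0).round(4),"dist",np.linalg.norm(q[0]-q[-1]).round(4))
g=im.mean(2);sub=g[205:232,286:312];msk=(cv2.GaussianBlur(g.astype(np.float32),(0,0),6)-g>12)[205:232,286:312]
vv,uu=np.nonzero(msk);print("\n".join("".join("#" if x else "." for x in r) for r in msk))
E
python3 -c "
from h import *
print(ray('top',(299.4,219.3),.003))"
```

```text
side brass 298 171 313 182
[295.74660569 168.35679634] [313.37738856 182.82358028]
top [[277.7 266.1]
 [299.9 270. ]]
[[0.416  0.3672]
 [0.4069 0.3126]] mid [0.4114 0.3399] dist 0.0553
side [[376.1 240.6]
 [369.5 251.2]]
[[0.4052 0.3151]
 [0.4164 0.3684]] mid [0.4108 0.3417] dist 0.0545
..........................
..........................
..........................
..........................
...........#####..........
.........#########........
........###########.......
.......#####....####......
......#####......#####....
.....####.........####....
.....####..........####...
....####...........####...
....####...........####...
....####............###...
....####...........####...
....####...........###....
....####...........###....
....####...........###....
....####..........####....
.....###..........####....
.....#####.......####.....
......####......####......
.......####...####........
.........#########........
.........###..###.........
.........###..###.........
.........##...###.........
[0.53326821 0.31614601]
```

View pics/g4.png

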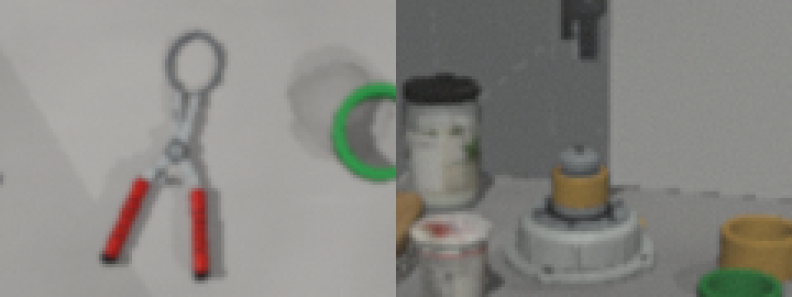

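The sleeve sits on the shaft: in the side crop it is at (580,190), flush on the shoulder with the shaft end showing above it. The pliers lie undisturbed, ring at about (299,219) and handles at (278,266) and (300,270).

```bash
python3 - <<'E'
from h import *
print(ray('top',(299.2,218.7),.003),ray('top',(293.6,245.4),.016),bot.tip_extent,bot.get_obs()["joint_pos"].round(2))
rows([.4255,.3378,.09],169)
E
```

```text
[0.53479422 0.31667486] [0.46643733 0.32867778] 0.011 [0.1  0.57 0.38 1.38 0.   2.86]
at [0.6474 0.0669 0.1957] d [-2.064 -6.686  2.132] w [-6.2000e-02 -6.0000e-03 -2.9379e+01]
```

Emit:
{"method": "drive_tool", "body": {
  "rows": [
    {"dx":-0.3,"dy":-0.8,"dz":0,"wx":0,"wy":0,"wz":-1.6,"hand":85},
    {"dx":-0.6,"dy":-1.7,"dz":0,"wx":0,"wy":0,"wz":-3.3,"hand":85},
    {"dx":-0.8,"dy":-2.6,"dz":0.1,"wx":0,"wy":0,"wz":-5,"hand":85},
    {"dx":-1.1,"dy":-3.5,"dz":0.4,"wx":0,"wy":0,"wz":-6.7,"hand":85},
    {"dx":-1.4,"dy":-4.4,"dz":0.8,"wx":0,"wy":0,"wz":-8.4,"hand":85},
    {"dx":-1.7,"dy":-5.3,"dz":1.2,"wx":0,"wy":0,"wz":-10.1,"hand":85},
    {"dx":-1.9,"dy":-6.1,"dz":1.6,"wx":0,"wy":0,"wz":-11.8,"hand":85},
    {"dx":-2.06,"dy":-6.69,"dz":1.8,"wx":0,"wy":0,"wz":-13.5,"hand":85},
    {"dx":-2.06,"dy":-6.69,"dz":1.8,"wx":0,"wy":0,"wz":-15.2,"hand":85},
    {"dx":-2.06,"dy":-6.69,"dz":1.8,"wx":0,"wy":0,"wz":-16.9,"hand":85},
    {"dx":-2.06,"dy":-6.69,"dz":1.8,"wx":0,"wy":0,"wz":-18.6,"hand":85},
    {"dx":-2.06,"dy":-6.69,"dz":1.8,"wx":0,"wy":0,"wz":-20.3,"hand":85},
    {"dx":-2.06,"dy":-6.69,"dz":1.8,"wx":0,"wy":0,"wz":-22,"hand":85},
    {"dx":-2.06,"dy":-6.69,"dz":1.8,"wx":0,"wy":0,"wz":-23.7,"hand":85},
    {"dx":-2.06,"dy":-6.69,"dz":1.8,"wx":0,"wy":0,"wz":-25.4,"hand":85},
    {"dx":-2.06,"dy":-6.69,"dz":1.8,"wx":0,"wy":0,"wz":-27.1,"hand":85},
    {"dx":-2.06,"dy":-6.69,"dz":2.1,"wx":0,"wy":0,"wz":-28.8,"hand":85},
    {"dx":-2.06,"dy":-6.69,"dz":2.13,"wx":-0.06,"wy":0,"wz":-29.38,"hand":85},
    {"dx":-2.06,"dy":-6.69,"dz":2.13,"wx":-0.06,"wy":0,"wz":-29.38,"hand":85},
    {"dx":-2.06,"dy":-6.69,"dz":2.13,"wx":-0.06,"wy":0,"wz":-29.38,"hand":85}
  ]
}}

```text
clock: 12.9
eef_pos: [0.4266, 0.3378, 0.0906]
tool_rot: [0.096, 0.995, -0.0, 0.001]
ft_force: [0.6, -0.2, 1.0]
grip_width: 0.0849
grasp_force: 0.0
```

```bash
python3 - <<'E'
from h import *
rows([.425,.3378,.014],169)
E
```

```text
at [0.4266 0.3378 0.0906] d [ 0.035 -0.006  1.532] w [-0.001  0.024 -0.013]
```

Descend and squeeze.

Emit:
{"method": "drive_tool", "body": {
  "rows": [
    {"dx":0.03,"dy":0,"dz":0.5,"wx":0,"wy":0.02,"wz":0,"hand":85},
    {"dx":0.03,"dy":0,"dz":1,"wx":0,"wy":0.02,"wz":0,"hand":85},
    {"dx":0.03,"dy":0,"dz":1.35,"wx":0,"wy":0.02,"wz":0,"hand":85},
    {"dx":0.03,"dy":0,"dz":1.52,"wx":0,"wy":0.02,"wz":0,"hand":85},
    {"dx":0.03,"dy":0,"dz":1.52,"wx":0,"wy":0.02,"wz":0,"hand":85},
    {"dx":0.03,"dy":0,"dz":1.52,"wx":0,"wy":0.02,"wz":0,"hand":70},
    {"dx":0.03,"dy":0,"dz":1.52,"wx":0,"wy":0.02,"wz":0,"hand":65},
    {"dx":0.03,"dy":0,"dz":1.52,"wx":0,"wy":0.02,"wz":0,"hand":60},
    {"dx":0.03,"dy":0,"dz":1.52,"wx":0,"wy":0.02,"wz":0,"hand":55},
    {"dx":0.03,"dy":0,"dz":1.52,"wx":0,"wy":0.02,"wz":0,"hand":50},
    {"dx":0.03,"dy":0,"dz":1.52,"wx":0,"wy":0.02,"wz":0,"hand":45},
    {"dx":0.03,"dy":0,"dz":1.52,"wx":0,"wy":0.02,"wz":0,"hand":40},
    {"dx":0.03,"dy":0,"dz":1.52,"wx":0,"wy":0.02,"wz":0,"hand":30},
    {"dx":0.03,"dy":0,"dz":1.52,"wx":0,"wy":0.02,"wz":0,"hand":30},
    {"dx":0.03,"dy":0,"dz":1.52,"wx":0,"wy":0.02,"wz":0,"hand":30},
    {"dx":0.03,"dy":0,"dz":1.52,"wx":0,"wy":0.02,"wz":0,"hand":30},
    {"dx":0.03,"dy":0,"dz":1.52,"wx":0,"wy":0.02,"wz":0,"hand":30}
  ]
}}

```text
clock: 14.6
eef_pos: [0.4267, 0.34, 0.0198]
tool_rot: [0.096, 0.995, 0.003, 0.002]
ft_force: [-6.6, -2.8, 20.0]
grip_width: 0.0363
grasp_force: 59.0
```

Emit:
{"method": "drive_tool", "body": {
  "rows": [
    {"dx":0,"dy":0,"dz":-0.2,"wx":0,"wy":0,"wz":0,"hand":30},
    {"dx":0,"dy":0,"dz":-0.5,"wx":0,"wy":0,"wz":0,"hand":30},
    {"dx":0,"dy":0,"dz":-0.9,"wx":0,"wy":0,"wz":0,"hand":30},
    {"dx":0,"dy":0,"dz":-1.4,"wx":0,"wy":0,"wz":0,"hand":30},
    {"dx":0,"dy":0,"dz":-2,"wx":0,"wy":0,"wz":0,"hand":30},
    {"dx":0,"dy":0,"dz":-2.6,"wx":0,"wy":0,"wz":0,"hand":30},
    {"dx":0,"dy":0,"dz":-2.8,"wx":0,"wy":0,"wz":0,"hand":30},
    {"dx":0,"dy":0,"dz":-2.8,"wx":0,"wy":0,"wz":0,"hand":30},
    {"dx":0,"dy":0,"dz":-2.8,"wx":0,"wy":0,"wz":0,"hand":30}
  ]
}}

```text
clock: 15.5
eef_pos: [0.4251, 0.3379, 0.1544]
tool_rot: [0.096, 0.995, 0.0, 0.0]
ft_force: [0.3, -0.2, -2.9]
grip_width: 0.036
grasp_force: 61.4
```

```bash
python3 - <<'E'
from h import *
o=bot.get_obs();x,y,z=o["eef_pos"];print(o["eef_pos"],o["grip_width"],o["ft_force"],o["ft_torque"],o["joint_pos"].round(2))
out=[]
for n in C:
    im=bot.camera(n);c=proj(n,[[x+.05,y-.01,z]])[0].astype(int);print(n,c-[60,45],proj(n,[[x+.108,y-.021,z-.012]]))
    out.append(cv2.resize(im[c[1]-45:c[1]+45,c[0]-60:c[0]+60,::-1],(396,297),interpolation=3))
cv2.imwrite("pics/g5.png",np.hstack(out))
E
```

```text
[0.42513271 0.33790294 0.15435057] 0.03602781996392596 [ 0.26129866 -0.23996968 -2.92173567] [ 0.02483218  0.06196019 -0.05158679] [ 0.67  0.38 -0.04  1.15 -0.    0.86]
top [229 191] [[295.46863983 210.22649333]]
side [289 139] [[325.49877123 185.77816338]]
```

View pics/g5.png

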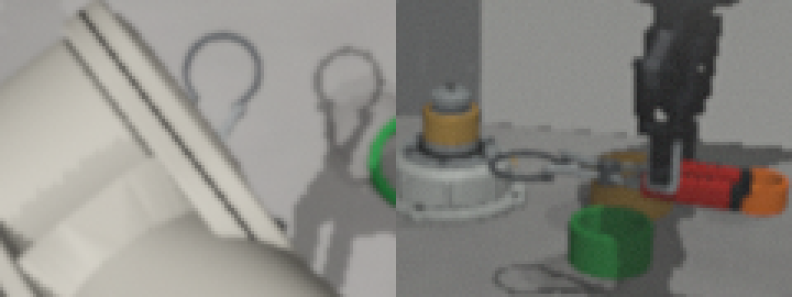

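```bash
cat > ring.py <<'E'
from h import *
from scipy.ndimage import map_coordinates
def ringfit(yaw,x0,N=4,names=("top","side")):
    D={}
    for n in names:
        g=np.mean([bot.camera(n).astype(np.float32).mean(2) for _ in range(N)],0)
        b=cv2.medianBlur(g.round().astype(np.uint8),15).astype(np.float32)
        D[n]=cv2.GaussianBlur(np.clip(b-g,0,45),(0,0),.7)
    t=np.radians(np.linspace(-135,135,91));out=[]
    def f(p,w,pr=False):
        Q=R.from_euler("ZYX",[np.radians(yaw),p[3],p[4]]).apply(np.c_[np.cos(t),np.sin(t),0*t]*.0245)+p[:3]
        s=0
        for n in w:
            uv=proj(n,Q);v=map_coordinates(D[n],[uv[:,1],uv[:,0]],order=1).mean()
            if pr:print(n,round(float(v),1),uv.mean(0).round(1))
            s-=v
        return s+20*(p[3]**2+p[4]**2)
    x0=np.r_[x0,0,0]
    best=None
    for d in(-.006,0,.006):
      for e in(-.006,0,.006):
        s=x0+[d,0,e,0,0];sim=[s]+[s+v for v in np.diag([.004,.004,.004,.06,.06])]
        r=minimize(f,s,args=(names,),method="Nelder-Mead",options=dict(initial_simplex=sim,maxfev=500,xatol=1e-4,fatol=1e-3))
        if best is None or r.fun<best.fun:best=r
    f(best.x,names,True);return best.x,best.fun
if __name__=="__main__":
    import sys
    o=bot.get_obs();e=o["eef_pos"];A=R.from_quat(o["tool_rot"]).as_matrix()
    ax=-A[:,0];yaw=np.degrees(np.arctan2(ax[1],ax[0]))
    p,fv=ringfit(yaw,e+ax*.105-[0,0,.016]);d=p[:3]-e
    print("tcp",e.round(4),"yaw",yaw.round(1),"ring",p.round(4),fv,"ahead",(d@ax).round(4),"left",(d[:2]@[-ax[1],ax[0]]).round(4),"dz",d[2].round(4))
E
python3 ring.py
```

```text
top 37.4 [296.7 209.6]
side 29.0 [324.5 187.9]
tcp [0.4247 0.3376 0.1535] yaw -11.0 ring [0.5287 0.3161 0.136  0.0118 0.0049] -66.34387578800253 ahead 0.1063 left -0.0012 dz -0.0175
```

The side crop shows the pliers level in the fingers with the ring spread round at (525,165), and the fit puts it 106 mm ahead of the TCP with almost no tilt. Next I carry it over the shaft.

```bash
python3 -c "
from h import *
rows([.5431,.0885,.165],169)"
```

```text
at [0.4257 0.3384 0.1553] d [-3.259 -4.458 -0.195] w [0.013 0.017 0.   ]
```

Emit:
{"method": "drive_tool", "body": {
  "rows": [
    {"dx":0,"dy":0,"dz":-0.2,"wx":0,"wy":0,"wz":0,"hand":30},
    {"dx":-0.1,"dy":-0.2,"dz":-0.2,"wx":0,"wy":0,"wz":0,"hand":30},
    {"dx":-0.4,"dy":-0.5,"dz":-0.2,"wx":0,"wy":0,"wz":0,"hand":30},
    {"dx":-0.8,"dy":-1,"dz":-0.2,"wx":0,"wy":0,"wz":0,"hand":30},
    {"dx":-1.2,"dy":-1.6,"dz":-0.2,"wx":0,"wy":0,"wz":0,"hand":30},
    {"dx":-1.6,"dy":-2.2,"dz":-0.2,"wx":0,"wy":0,"wz":0,"hand":30},
    {"dx":-2,"dy":-2.7,"dz":-0.2,"wx":0,"wy":0,"wz":0,"hand":30},
    {"dx":-2.4,"dy":-3.3,"dz":-0.2,"wx":0,"wy":0,"wz":0,"hand":30},
    {"dx":-2.75,"dy":-3.8,"dz":-0.2,"wx":0,"wy":0,"wz":0,"hand":30},
    {"dx":-3,"dy":-4.1,"dz":-0.2,"wx":0,"wy":0,"wz":0,"hand":30},
    {"dx":-3.2,"dy":-4.35,"dz":-0.2,"wx":0,"wy":0,"wz":0,"hand":30},
    {"dx":-3.26,"dy":-4.46,"dz":-0.2,"wx":0,"wy":0,"wz":0,"hand":30},
    {"dx":-3.26,"dy":-4.46,"dz":-0.2,"wx":0,"wy":0,"wz":0,"hand":30},
    {"dx":-3.26,"dy":-4.46,"dz":-0.2,"wx":0,"wy":0,"wz":0,"hand":30},
    {"dx":-3.26,"dy":-4.46,"dz":-0.2,"wx":0,"wy":0,"wz":0,"hand":30}
  ]
}}

```text
clock: 17.5
eef_pos: [0.5428, 0.0893, 0.1655]
tool_rot: [0.095, 0.995, 0.001, 0.001]
ft_force: [-0.4, -0.6, -1.2]
grip_width: 0.036
grasp_force: 61.4
```

```bash
python3 ring.py; python3 - <<'E'
from h import *
rows([.5431,.0885,.165],169)
out=[]
for n in C:
    im=bot.camera(n);c=proj(n,[[.647,.067,.12]])[0].astype(int);print(n,c-[45,45])
    out.append(cv2.resize(im[c[1]-45:c[1]+45,c[0]-45:c[0]+45,::-1],(396,396),interpolation=3))
cv2.imwrite("pics/g6.png",np.hstack(out))
E
```

```text
top 13.4 [407.7 157.3]
side 16.7 [302.4 151.7]
tcp [0.5428 0.0893 0.1655] yaw -10.9 ring [0.6465 0.0694 0.1476 0.0454 0.0095] -30.065109003590678 ahead 0.1056 left 0.0 dz -0.018
at [0.5431 0.0886 0.1656] d [ 0.    -0.003  0.011] w [0.017 0.021 0.005]
top [360 118]
side [259 115]
```

View pics/g6.png

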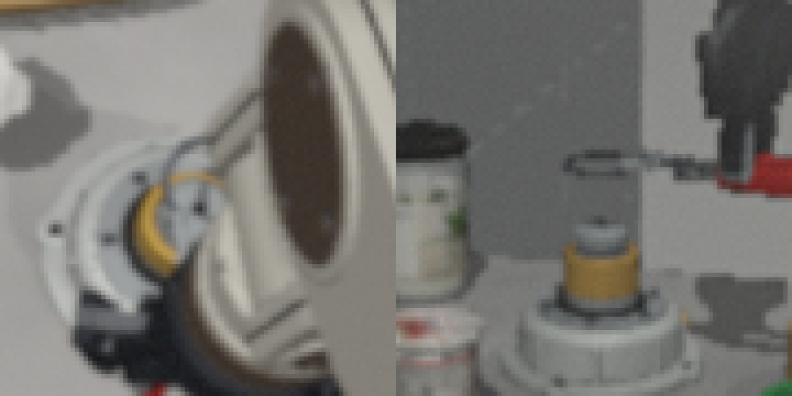

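The side crop shows the spread ring at about (600,162), centred over the shaft at (600,235), with the sleeve flush on the shoulder below. I'll lower it slowly.

Emit:
{"method": "drive_tool", "body": {
  "rows": [
    {"dx":0,"dy":0.01,"dz":0.2,"wx":0,"wy":0,"wz":0,"hand":30},
    {"dx":0,"dy":0.01,"dz":0.4,"wx":0,"wy":0,"wz":0,"hand":30},
    {"dx":0,"dy":0.01,"dz":0.6,"wx":0,"wy":0,"wz":0,"hand":30},
    {"dx":0,"dy":0.01,"dz":0.7,"wx":0,"wy":0,"wz":0,"hand":30},
    {"dx":0,"dy":0.01,"dz":0.8,"wx":0,"wy":0,"wz":0,"hand":30},
    {"dx":0,"dy":0.01,"dz":0.9,"wx":0,"wy":0,"wz":0,"hand":30},
    {"dx":0,"dy":0.01,"dz":1,"wx":0,"wy":0,"wz":0,"hand":30},
    {"dx":0,"dy":0.01,"dz":1,"wx":0,"wy":0,"wz":0,"hand":30},
    {"dx":0,"dy":0.01,"dz":1,"wx":0,"wy":0,"wz":0,"hand":30}
  ]
}}

```text
clock: 18.9
eef_pos: [0.5434, 0.089, 0.1156]
tool_rot: [0.096, 0.995, 0.001, 0.001]
ft_force: [-0.1, -0.1, -3.0]
grip_width: 0.0361
grasp_force: 61.4
```

Emit:
{"method": "drive_tool", "body": {
  "rows": [
    {"dx":0,"dy":0,"dz":0.06,"wx":0,"wy":0,"wz":0,"hand":30},
    {"dx":0,"dy":0,"dz":0.12,"wx":0,"wy":0,"wz":0,"hand":30},
    {"dx":0,"dy":0,"dz":0.17,"wx":0,"wy":0,"wz":0,"hand":30},
    {"dx":0,"dy":0,"dz":0.17,"wx":0,"wy":0,"wz":0,"hand":30},
    {"dx":0,"dy":0,"dz":0.17,"wx":0,"wy":0,"wz":0,"hand":30},
    {"dx":0,"dy":0,"dz":0.17,"wx":0,"wy":0,"wz":0,"hand":30}
  ]
}}

```text
clock: 19.5
eef_pos: [0.5435, 0.089, 0.1071]
tool_rot: [0.096, 0.995, 0.001, 0.001]
ft_force: [-0.4, 0.3, -2.2]
grip_width: 0.0357
grasp_force: 61.4
```

```bash
python3 - <<'E'
from h import *
im=np.mean([bot.camera("side").astype(np.float32) for _ in range(6)],0).round().astype(np.uint8)
x,y=288,150
cv2.imwrite("pics/g7.png",cv2.resize(im[y:y+44,x:x+56,::-1],(728,572),interpolation=3))
for z in(.0855,.0885,.0915): print(z,proj("side",[[.647,.067,z],[.647,.067+.0245,z]]).round(1))
o=[bot.get_obs() for _ in range(1)][0];print(o["eef_pos"],o["ft_force"],o["ft_torque"],o["grasp_force"],o["clock"])
E
```

```text
0.0855 [[304.6 171.3]
 [302.6 173.9]]
0.0885 [[304.6 170.4]
 [302.6 172.9]]
0.0915 [[304.6 169.5]
 [302.6 172. ]]
[0.54344937 0.08898599 0.10709505] [ 0.1343799  -0.17709245 -2.57391684] [ 0.10357597  0.02423455 -0.04350052] 61.440385580062866 19.8
```

View pics/g7.png

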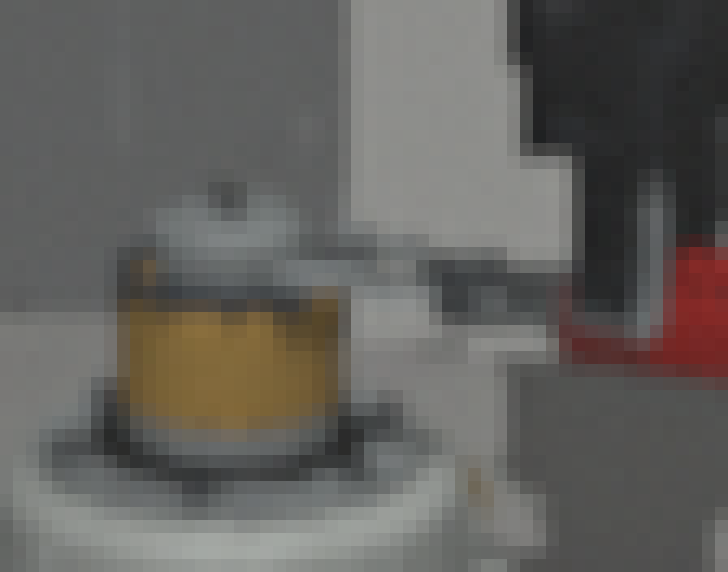

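The side crop shows the ring's front edge at about row 172, around the shaft just above the brass sleeve and level. That puts the ring centre about 1–2 mm above the groove centre, so I'll lower it by 0.8 mm.

Emit:
{"method": "drive_tool", "body": {
  "rows": [
    {"dx":0,"dy":0,"dz":0.016,"wx":0,"wy":0,"wz":0,"hand":30},
    {"dx":0,"dy":0,"dz":0.016,"wx":0,"wy":0,"wz":0,"hand":30},
    {"dx":0,"dy":0,"dz":0.016,"wx":0,"wy":0,"wz":0,"hand":30},
    {"dx":0,"dy":0,"dz":0.016,"wx":0,"wy":0,"wz":0,"hand":30},
    {"dx":0,"dy":0,"dz":0.016,"wx":0,"wy":0,"wz":0,"hand":30}
  ]
}}

```text
clock: 20.3
eef_pos: [0.5434, 0.089, 0.1062]
tool_rot: [0.096, 0.995, 0.001, 0.001]
ft_force: [0.3, -0.0, -1.4]
grip_width: 0.0358
grasp_force: 61.4
```

```bash
python3 - <<'E'
from workcell import bot
o=bot.get_obs();print(o["eef_pos"],o["ft_force"],o["grasp_force"],abs(o["joint_vel"]).max())
if abs(o["ft_force"]).max()<6: print(bot.job_done())
E
```

```text
[0.5434028  0.08900332 0.10623239] [ 0.31395731 -0.00261557 -1.43655655] 61.44283890724182 0.0016904071152029833
the job is handed in; nothing more can be done
None
```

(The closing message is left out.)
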